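# Free the bench press pawl and seat its head on the block

### The job

Take the short rod from the wooden tray and, with its steel end under the pawl's tail, gently flick the pawl of the little bench press right over so that it stays thrown back, clear of the ratchet collars, without touching the pawl with the gripper. Lay the rod flat back in the tray, and push the press head down until it bears firmly on the wooden block, with about 12 N and never more than 20 N on the block, then let go. Leave the jar, the pot and the case where they are.

Things in the scene. Friction and masses are not known exactly. Their poses are not given: they have to be found in the camera images.
- rod_center (a point): Centre of the handle of the loose rod lying in the tray: dark wooden handle 70 mm long (x), 18 x 18 mm square; a round steel shaft, 8 mm across and 70 mm long, sticks out of its +x end on the same centre line, so the tip lies 105 mm along +x from here. z is up; 14 mm above the table at the start. About 50 g, balanced some 13 mm towards the tip from here.
- tray: Fixed open tray of light wood, 240 (x) x 180 (y) x 18 mm high outside, walls and floor 5 mm thick; origin at the centre of its underside on the table. The rod lies in it roughly along x.
- press: Fixed grey bench press; origin on the table below the axis of its upright ram. Base x -65 to 75 mm, y -65 to 65, 18 thick. Two steel posts behind the ram, 18 across, at x 48, y -46 and 46. Level arm on them: x -35 to 62, y -60 to 60, from 120 to 140 high. Ledge on it under the pawl's tail: x -46 to -24, y -20 to 60, top 152. Two pivot lugs: y 25 to 39, x -56 to -48 and 14 to 22, top 172.
- pawl_pivot (a point): Fixed point on the pawl's level pivot axis, which runs along the press's x; in the press frame at (-35, 32, 165) mm. Its axes are those of the press.
- pawl (a joint): Angle of the dark steel pawl (rad): 0 = nose under a ratchet collar, head blocked; grows as the tail is raised and thrown over to the press's +y side, stop at 2.2. Gravity only (about 120 g, little friction): pushed past about 1.0 it falls to the stop and stays; let go earlier it falls back. Lifting at the tail takes 1 to 2 N.
- pawl_tail (a point): Point on the underside of the pawl's tail, 35 mm from the pivot axis, mid-width; moves with it. Tail: tongue 22 mm wide (press x -46 to -24), 6 thick, 50 long, pointing from the pivot to the press's -y and 15 degrees up at pawl 0; gap to the ledge here about 18 mm, open to the front (-x) and to -y. The nose, 30 mm long at 62 degrees, sits beside it at x -10 to 10.
- head (a joint): How far the press head is down from its start height (m), 0 to 0.06, straight down. Tight guides: it stays wherever it is left, also in mid-air, and takes about 3 to 8 N of push (net of its weight) to slide. With the pawl at 0 it is stopped after about 3 mm.
- head_top (a point): Centre of the flat top of the head's black round cap, 48 mm across and 14 mm thick; 242 mm above the table with the head at 0. The cap sits on the upright steel ram (24 mm across), which carries three steel ratchet collars 44 mm across just under it.
- head_foot (a point): Centre of the underside of the head's round steel foot (52 mm across), 134 mm below head_top.
- block_top (a point): Centre of the top face of the loose wooden block (56 x 56 x 30 mm) that lies under the foot on a round steel bed. The bed is set to a different height every time, so that the foot starts about 27 to 42 mm above the block.
- jar: Bystander: glass jar 52 mm across, 70 mm high; origin under its centre.
- pot: Bystander: white ceramic cup without handle, 60 mm across, 65 mm high; origin under its centre.
- case: Bystander: small wooden case 70 x 60 x 40 mm; origin under its centre.
Not all that is in view belongs to the job. Leave any orange, purple or red look-alike of the part that bears rod_center alone.

How it is judged:
By the outcome, as a careful person would: the job done as asked, in the order asked, and still so for the second after the job is handed in, with the robot touching nothing.
It also fails if it takes over 72 s, if anything falls off the work surface, if the arm or the gripper's body presses on something with over 40 N, if the wrist force passes 120 N, or if a joint passes its speed limit or range.

### The arm

A 6-joint arm with a two-finger parallel gripper is mounted at the origin on the work surface. World frame = base frame: x ahead of the robot, y to its left, z up, the work surface at z = 0. Lengths are in m, angles in rad, forces in N, time in s.
With the tool pointing down it reaches from about 0.325 to 0.9 m from the base axis. Payload 6.1 kg.
Tool frame: the origin (TCP) lies at the very end of the fingers, on their centre line; the grasp point (between the pads) lies r.hold_point_z behind it (r.hold_point_z is the distance from the TCP to the grasp point, in m); z points along the fingers, y is the line along which they close (so a half turn about z gives the same grasp; the last joint's range is limited). The gripper opens to 85 mm and grips with 20 to 120 N. Pads are 22 mm wide; open, the fingers measure 114 mm over their backs; the gripper's body (76 mm by 85 mm) begins 54 mm behind the grasp point. The pads swing forward as they close: fully open they stand 13 mm farther back than shut.
Start: joints at [-1.387, 0.22, 1.526, -0, 1.395, -0.126], TCP at [0.191, -0.595, 0.231] pointing down, gripper open.
Joint ranges: [-2.98, 2.98], [-0.91, 2.08], [0.09, 2.57], [-1.24, 4.39], [0.2, 2.65], [-2.68, 2.68]. Speed limits (rad/s): [2.57, 2.57, 3.01, 3.14, 3.14, 3.14].

### API

Orientations are given as a 3x3 rotation matrix whose columns are the frame's x, y, z axes.
In Python, from workcell import r, optics gives the robot as it stands.
- The arm moves only by the shell command python3 -m crank 'ROWS' [FORCE]. ROWS is JSON, a list of rows, each an object of numbers: "x", "y", "z": the shift along the tool's x, y, z in m; "ax", "ay", "az": the turn, a rotation vector about the tool's x, y, z in degrees; "gripper": the opening, from 0 (shut) to 1 (fully open). A call has 1 to 5 rows; each row is the pose to reach, as a shift and turn from the pose commanded when the call began, along the tool's axes at that moment; what a row does not reach only later rows make up. A row lasts 1/12 s, in which the tool goes at most 41.7 mm and 7.16 degrees, less where a joint would pass 70% of its speed; a pose out of reach is approached as far as the arm can. A call with a gripper value outside its range is refused whole. The fingers move at their own pace and stop on an object; FORCE is the grip in N (left out, the last holds). Time passes only in rows, so rows that repeat a pose let the fingers close. It gives the time, the measured TCP pose, the force, the opening and the grip force at its end, in the units of the state.
- r.observe(): the state, without advancing time (a new reading comes with each control period).
- optics.read_camera(name): name is "side" or "top" or "wrist"; returns a dict with "color" (400x640x3 uint8, red, green, blue), "range_z" (400x640 float32, m along the optical axis (not along the pixel's ray), 0 where there is no reading), "camera_matrix" (3x3 intrinsics, pixels), "R" (3x3) and "t" (3): a world point X has camera coordinates R X + t. Camera axes: x right, y down, z forward; pixel columns grow to the right and rows downward; lengths in m; the calibration is good to about 2 mm. A picture is of the moment at which its call begins.
- r.job_done(): hands the job in; it is judged then, once.
The state is a dict: "time_s": time; "joint_positions": joint angles; "qvel": joint speeds; "effort": joint torques, N m; "tool_pos": TCP position; "orientation": TCP orientation; "wrist_force": force on the tool from outside, world axes, zero at the start; "torque": the same for the moment, N m; "grip_width": finger opening in m; "gripper_force": force on a finger pad.
Only numpy, scipy, OpenCV 4.12 (cv2) and the standard library are available. Lean on these libraries where they do the work, as an engineer would, in place of code of your own. Each camera call takes 0.05 s, during which the arm holds its last target. There are 200 camera calls.

## Working session

There is one attempt and no reset: what is moved stays moved. The work goes in short steps, Python scripts to look and compute and a shell command to move; the robot and the scene stay as the last step left them, time stands still between calls to the robot, and variables do not carry over. Pictures are saved under pics/ and viewed, at most 10 in all, crops included, and the job is handed in when it is done.

```bash
ls; mkdir -p pics
python3 - <<'E'
from workcell import r, optics
import cv2,numpy as np
print(r.observe(), r.hold_point_z)
ims=[]
for n in ["side","top"]:
    d=optics.read_camera(n); np.savez(f"pics/{n}0.npz",**d)
    cv2.imwrite(f"pics/{n}0.png",d["color"][:,:,::-1])
    print(n,d["camera_matrix"].tolist(),d["R"].round(3).tolist(),d["t"].round(3).tolist())
E
```

```text
pics
{'time_s': 0.0, 'joint_positions': array([-1.38711559e+00,  2.21209822e-01,  1.52762354e+00,  1.43534084e-05,
        1.39472326e+00, -1.26090195e-01]), 'qvel': array([ 0.00078821, -0.00054682,  0.00026557,  0.00043923,  0.00010607,
       -0.00066964]), 'effort': array([-4.21895429e-04, -4.96894169e+01, -3.89397025e+01, -2.46792915e-04,
        1.10207716e-02, -1.83604539e-05]), 'tool_pos': array([ 0.19041856, -0.59463924,  0.23020278]), 'orientation': array([[ 9.52404241e-01,  3.04837732e-01, -3.44823844e-04],
       [ 3.04837816e-01, -9.52402314e-01,  1.93350928e-03],
       [ 2.60995559e-04, -1.94659779e-03, -9.99998071e-01]]), 'wrist_force': array([ 0.75424203, -0.10953827,  0.20296056]), 'torque': array([-0.01425598,  0.0626317 ,  0.01581326]), 'gripper_force': 0.0, 'grip_width': 0.08545138447973553} 0.0187
side [[478.53398510249787, 0.0, 321.54012705373435], [0.0, 478.53398510249787, 201.63605242510909], [0.0, 0.0, 1.0]] [[-0.813, -0.582, -0.006], [-0.404, 0.571, -0.715], [0.419, -0.579, -0.699]] [0.465, 0.292, 0.997]
top [[397.13802860944213, 0.0, 323.53373820492385], [0.0, 397.13802860944213, 199.80085919447876], [0.0, 0.0, 1.0]] [[-0.028, -0.999, -0.03], [-0.997, 0.03, -0.074], [0.075, 0.028, -0.997]] [0.106, 0.527, 1.067]
```

View pics/side0.png

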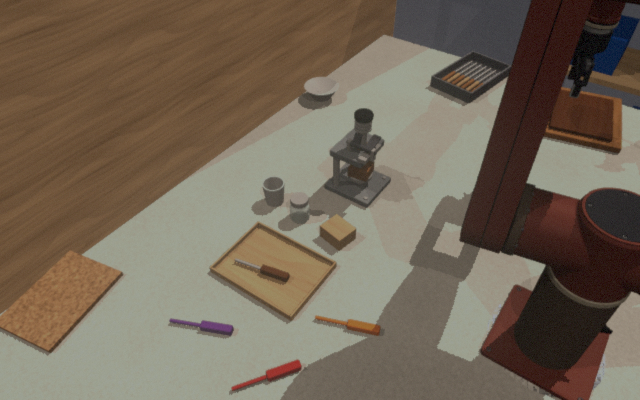

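View pics/top0.png

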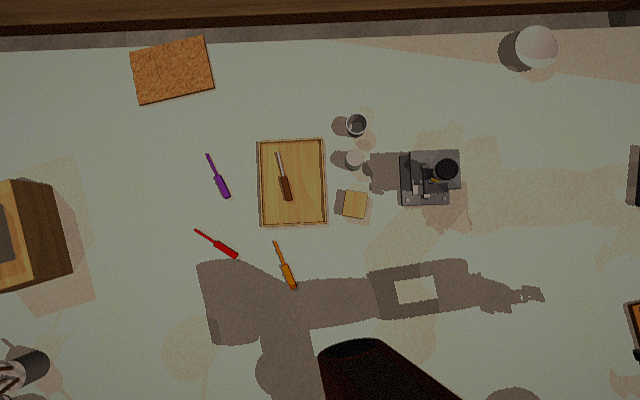

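```bash
cat > h.py <<'E'
import numpy as np,cv2
def load(n): return dict(np.load(f"pics/{n}.npz"))
def cloud(d):
    K=d["camera_matrix"];z=d["range_z"];v,u=np.mgrid[:z.shape[0],:z.shape[1]]
    c=np.stack([(u-K[0,2])/K[0,0]*z,(v-K[1,2])/K[1,1]*z,z],-1)
    P=(c-d["t"])@d["R"]; P[z==0]=np.nan; return P
def ray(d,u,v,h):
    K=d["camera_matrix"];k=d["R"].T@np.array([(u-K[0,2])/K[0,0],(v-K[1,2])/K[1,1],1]);C=-d["R"].T@d["t"]
    return C+k*(h-C[2])/k[2]
def proj(d,X):
    c=np.atleast_2d(X)@d["R"].T+d["t"];p=c@d["camera_matrix"].T;return p[:,:2]/p[:,2:]
E
python3 - <<'E'
from h import *
t=load("top0");s=load("side0")
for n,c,(x0,x1,y0,y1) in [("top",t,(330,490,120,230)),("side",s,(255,400,95,255))]:
    im=c["color"][y0:y1,x0:x1,::-1]; f=5 if n=="top" else 3.7
    cv2.imwrite(f"pics/{n}crop.png",cv2.resize(im,None,fx=f,fy=f,interpolation=cv2.INTER_CUBIC))
P=cloud(t)
# rod: dark pixels in tray
sub=t["color"][140:225,258:327].astype(int)
m=(sub.sum(2)<230)
m=m.astype(np.uint8); m[:6]=0;m[-8:]=0;m[:,:6]=0;m[:,-8:]=0
n,l,st,ce=cv2.connectedComponentsWithStats(m); print(st,ce)
i=1+st[1:,4].argmax(); rr=cv2.minAreaRect(np.argwhere(l==i)[:,::-1].astype(np.float32)); print(rr)
print(ray(t,rr[0][0]+258,rr[0][1]+140,.023))
b=cv2.boxPoints(rr)
for q in b: print(ray(t,q[0]+258,q[1]+140,.023).round(4))
for h in [.010,.025]: pass
# tray corners by height>10mm wood
for (u,v) in [(257,141),(325,138),(327,225),(260,226)]: print("tray",ray(t,u,v,.018).round(4))
# press heights
print((P[145:210:4,394:466:4,2]*1000).round(0))
print("cap")
reg=P[140:210,390:470]; mm=(reg[...,2]>.235)&(reg[...,2]<.25); pts=reg[mm]; print(pts.shape,np.median(pts,0),(pts.min(0)+pts.max(0))/2)
mm=(reg[...,2]>.115)&(reg[...,2]<.158); r2=cv2.minAreaRect(reg[mm][:,:2].astype(np.float32)); print("arm",r2)
mm=(reg[...,2]>.012)&(reg[...,2]<.025); r2=cv2.minAreaRect(reg[mm][:,:2].astype(np.float32)); print("base",r2)
E
```

```text
[[   0    0   69   85 5565]
 [  16   13   19   49  288]
 [  21   13    1    1    1]
 [  22   15    1    4    4]
 [  23   21    1    2    2]
 [  24   25    1    2    2]
 [  25   29    1    2    2]
 [   6   63    1    1    1]] [[34.44564241 41.93153639]
 [25.90625    44.04861111]
 [21.         13.        ]
 [22.         16.5       ]
 [23.         21.5       ]
 [24.         25.5       ]
 [25.         29.5       ]
 [ 6.         63.        ]]
((24.147062301635742, 36.588233947753906), (49.71980285644531, 9.701424598693848), 75.96376037597656)
[0.59729919 0.20354383 0.023     ]
[0.6622 0.2321 0.023 ]
[0.668  0.2058 0.023 ]
[0.533  0.1753 0.023 ]
[0.5273 0.2013 0.023 ]
tray [0.7003 0.2727 0.018 ]
tray [0.7022 0.0826 0.018 ]
tray [0.4608 0.0838 0.018 ]
tray [0.4632 0.268  0.018 ]
[[ -0.  -4.   2.  -2.  -1.   0.  -0.  -1.   0.   3.  -2.   3.   1.   5.
   -1.  -4.   2.  -1.]
 [  1.   1.   3.   2.  -3.   1.   2.  -2.  -0.  -0.  -1.  -3.  -1. 138.
  141. 138. 136.   1.]
 [ -2.  -5.  -1.  -1. 140. 139. 142. 144. 141. 141. 140. 140. 139. 140.
  141. 140. 141.  -3.]
 [  1.  -3.  18.  16. 136. 143. 
[... 914 characters left out ...]
0.]
 [  0.   2.  18.  17.  19.  21.  21. 154. 168.  16.  14.  20.  15.  18.
   -0.   0.  -3.   1.]
 [ -4.  -2.  16.  19.  17.  20.  19.  19.  20.  21.  16.  19.  17.  22.
    2.  -1.  nan   2.]
 [ -2.  -1.  11.  13.  12.  -1.   2.  -1.  -3.  -1.   3.   3.  -3.  -1.
    1.   2.   4.   0.]
 [  1.  -2.  -2.  -1.   0.  -1.  -0.  -0.  -3.   1.   3.   1.  -1.   2.
   -3.  -1.  -0.  -1.]]
cap
(384, 3) [ 0.57411323 -0.18488333  0.24171865] [ 0.57425384 -0.18570196  0.24075139]
arm ((0.5784810781478882, -0.18562452495098114), (0.11659550666809082, 0.12036848068237305), 0.8080329895019531)
base ((0.5789952874183655, -0.18538954854011536), (0.13877031207084656, 0.12994232773780823), 0.6298503875732422)
```

View pics/topcrop.png

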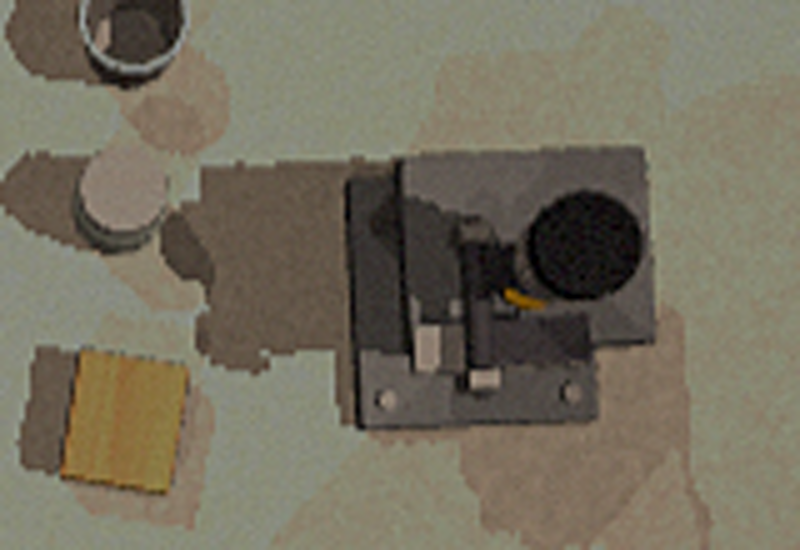

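View pics/sidecrop.png

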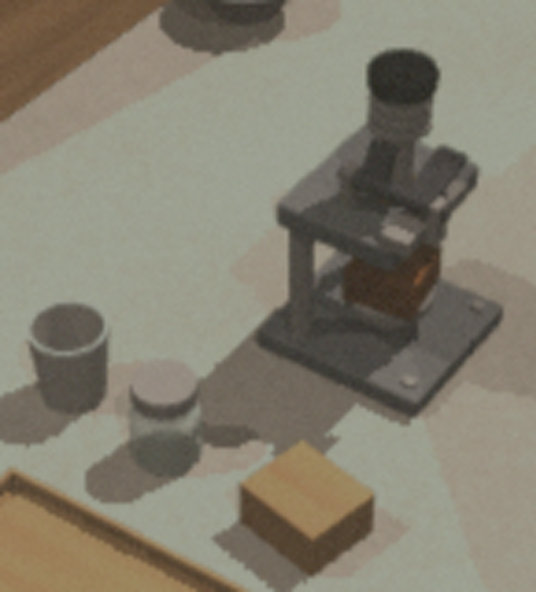

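The side view shows the press at (358,160) and the tray with the rod at (262,270). In the top view, the cap is at (446,168) and the rod handle at (285,188), with its tip at (276,153) pointing +x. The crops show the pawl tail at the press's front edge, pointing −y, open to the front. I'm setting out towards the rod.

```bash
cat >> h.py <<'E'
def go(x,y,z,yaw=None,Rt=None):
    """shift/turn for rows to bring TCP to world xyz, tool down with tool-x at yaw deg"""
    from workcell import r
    from scipy.spatial.transform import Rotation as Q
    s=r.observe();R=s["orientation"];d=R.T@(np.array([x,y,z])-s["tool_pos"])
    if Rt is None:
        a=np.radians(yaw);Rt=np.array([[np.cos(a),np.sin(a),0],[np.sin(a),-np.cos(a),0],[0,0,-1]])
    rv=Q.from_matrix(R.T@Rt).as_rotvec(degrees=True)
    print("d",d.round(4),"n",np.linalg.norm(d)/.0417,"turn",rv.round(2),"t",s["time_s"],"tcp",s["tool_pos"].round(4),"q",s["joint_positions"].round(2))
E
python3 - <<'E'
from h import *
t=load("top0")
for u,v in [(276,153),(280.5,176.5),(288.5,200)]: print(ray(t,u,v,.014).round(4))
go(.56,.195,.22,13)
E
R='x'; python3 -m crank '[{"x":0.15,"y":-0.16,"z":-0.05},{"x":0.15,"y":-0.16,"z":-0.05},{"x":0.15,"y":-0.16,"z":-0.05},{"x":0.15,"y":-0.16,"z":-0.05},{"x":0.15,"y":-0.16,"z":-0.05}]'
python3 -c "
from h import *
go(.56,.195,.22,13)"
```

```text
[0.6654 0.2206 0.014 ]
[0.5989 0.2093 0.014 ]
[0.5328 0.1884 0.014 ]
d [ 0.5927 -0.6395  0.0116] n 20.91051400576722 turn [-0.1  -0.01  4.75] t 0.1 tcp [ 0.1904 -0.5947  0.2303] q [-1.39  0.22  1.53  0.    1.39 -0.13]
d [ 0.5927 -0.6395  0.0116] n 20.91051400576722 turn [-0.1  -0.01  4.75] t 0.1 tcp [ 0.1904 -0.5947  0.2303] q [-1.39  0.22  1.53  0.    1.39 -0.13]validation failed for argument at $[0]...
```

```bash
python3 -m crank '[{"x":0.028,"y":-0.028,"z":-0.01,"ax":0,"ay":0,"az":1,"gripper":1}]'
```

```text
time_s: 0.18
tool_pos: [0.2055, -0.5619, 0.2367]
orientation: [[0.959, 0.284, -0.003], [0.284, -0.959, 0.004], [-0.002, -0.005, -1.0]]
wrist_force: [1.5, 0.4, 0.1]
grip_width: 0.0853
gripper_force: 0.0
```

```bash
python3 -m crank '[{"x":0.14,"y":-0.15,"z":-0.04,"ax":0,"ay":0,"az":3,"gripper":1},{"x":0.14,"y":-0.15,"z":-0.04,"ax":0,"ay":0,"az":3,"gripper":1},{"x":0.14,"y":-0.15,"z":-0.04,"ax":0,"ay":0,"az":3,"gripper":1},{"x":0.14,"y":-0.15,"z":-0.04,"ax":0,"ay":0,"az":3,"gripper":1},{"x":0.14,"y":-0.15,"z":-0.04,"ax":0,"ay":0,"az":3,"gripper":1}]'
python3 -c "
from h import *
go(.56,.195,.22,13)"
```

```text
time_s: 0.6
tool_pos: [0.2995, -0.3746, 0.281]
orientation: [[0.971, 0.237, -0.0], [0.237, -0.971, 0.001], [-0.0, -0.001, -1.0]]
wrist_force: [1.3, -0.2, 0.4]
grip_width: 0.0852
gripper_force: 0.0
d [ 0.3882 -0.4915  0.0613] n 15.092486665914087 turn [-0.04  0.    0.72] t 0.6 tcp [ 0.2995 -0.3746  0.281 ] q [-1.06 -0.16  1.83  0.    1.48  0.27]
```

```bash
python3 -m crank '[{"x":0.14,"y":-0.16,"z":0,"ax":0,"ay":0,"az":0,"gripper":1},{"x":0.14,"y":-0.16,"z":0,"ax":0,"ay":0,"az":0,"gripper":1},{"x":0.14,"y":-0.16,"z":0,"ax":0,"ay":0,"az":0,"gripper":1},{"x":0.14,"y":-0.16,"z":0,"ax":0,"ay":0,"az":0,"gripper":1},{"x":0.14,"y":-0.16,"z":0,"ax":0,"ay":0,"az":0,"gripper":1}]'
python3 -m crank '[{"x":0.13,"y":-0.16,"z":0.01,"ax":0,"ay":0,"az":0,"gripper":1},{"x":0.13,"y":-0.16,"z":0.01,"ax":0,"ay":0,"az":0,"gripper":1},{"x":0.13,"y":-0.16,"z":0.01,"ax":0,"ay":0,"az":0,"gripper":1},{"x":0.13,"y":-0.16,"z":0.01,"ax":0,"ay":0,"az":0,"gripper":1},{"x":0.13,"y":-0.16,"z":0.01,"ax":0,"ay":0,"az":0,"gripper":1}]'
python3 -c "
from h import *
go(.56,.195,.22,13)"
```

```text
time_s: 1.02
tool_pos: [0.3954, -0.1897, 0.281]
orientation: [[0.971, 0.237, 0.0], [0.237, -0.971, -0.0], [0.0, 0.0, -1.0]]
wrist_force: [0.9, -0.1, -0.5]
grip_width: 0.0855
gripper_force: 0.0
time_s: 1.43
tool_pos: [0.4837, -0.0031, 0.2709]
orientation: [[0.971, 0.238, -0.0], [0.238, -0.971, 0.0], [-0.0, -0.0, -1.0]]
wrist_force: [1.1, -0.0, 0.5]
grip_width: 0.0856
gripper_force: 0.0
d [ 0.1213 -0.1742  0.0509] n 5.2348262581474305 turn [-0.    0.    0.78] t 1.4333 tcp [ 0.4837 -0.0031  0.2709] q [-0.17 -0.15  1.83  0.    1.46  1.16]
```

```bash
python3 -m crank '[{"x":0.125,"y":-0.175,"z":0.05,"ax":0,"ay":0,"az":0,"gripper":1},{"x":0.125,"y":-0.175,"z":0.05,"ax":0,"ay":0,"az":0,"gripper":1},{"x":0.125,"y":-0.175,"z":0.05,"ax":0,"ay":0,"az":0,"gripper":1},{"x":0.125,"y":-0.175,"z":0.05,"ax":0,"ay":0,"az":0,"gripper":1},{"x":0.125,"y":-0.175,"z":0.05,"ax":0,"ay":0,"az":0,"gripper":1}]'
python3 -m crank '[{"x":0.003,"y":-0.005,"z":0,"ax":0,"ay":0,"az":0,"gripper":0.6},{"x":0.003,"y":-0.005,"z":0,"ax":0,"ay":0,"az":0,"gripper":0.6},{"x":0.003,"y":-0.005,"z":0,"ax":0,"ay":0,"az":0,"gripper":0.6}]' 80
python3 - <<'E'
from h import *
from workcell import r,optics
d=optics.read_camera("wrist");np.savez("pics/w1.npz",**d);cv2.imwrite("pics/w1.png",d["color"][:,:,::-1])
go(.567,.197,.1,13.6)
print((-d["R"].T@d["t"]).round(3),d["R"].round(3).tolist())
E
```

```text
time_s: 1.85
tool_pos: [0.5588, 0.1851, 0.223]
orientation: [[0.971, 0.238, -0.001], [0.238, -0.971, -0.0], [-0.001, 0.0, -1.0]]
wrist_force: [1.6, -1.5, -0.3]
grip_width: 0.0859
gripper_force: 0.0
time_s: 2.1
tool_pos: [0.56, 0.1885, 0.2233]
orientation: [[0.971, 0.239, -0.002], [0.239, -0.971, -0.001], [-0.002, 0.0, -1.0]]
wrist_force: [0.8, -1.6, -0.4]
grip_width: 0.0519
gripper_force: 0.0
d [ 0.0089 -0.0074  0.1239] n 2.98332458115119 turn [0.03 0.04 0.15] t 2.15 tcp [0.5602 0.1878 0.2239] q [ 0.19  0.15  1.63 -0.    1.37  1.52]
[0.64  0.208 0.366] [[0.239, -0.971, 0.0], [-0.918, -0.226, 0.326], [-0.316, -0.078, -0.945]]
```

View pics/w1.png

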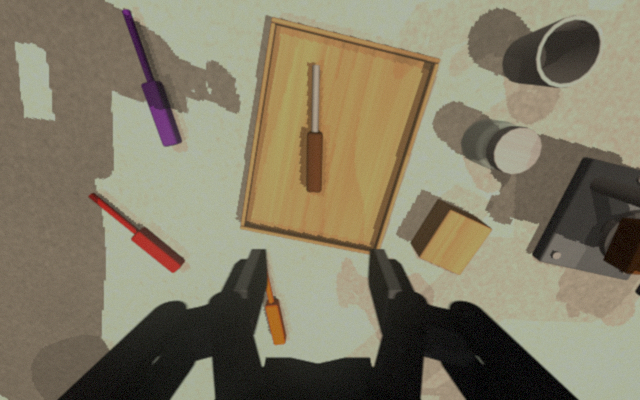

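The wrist view shows the rod handle spanning (316,132)–(314,191), with its tip at (316,64).

Run:
```python
from h import *
d=load("w1")
a=ray(d,316,63,.014);b=ray(d,316,132,.02);c=ray(d,314,191,.021)
v=(a-c)[:2];print(a,b,c,np.degrees(np.arctan2(v[1],v[0])),(b+c)/2, np.linalg.norm(v))
m=(b+c)/2
go(m[0],m[1],.011,13.6)
```

```text
[0.67018704 0.21670546 0.014     ] [0.60086347 0.19970019 0.02      ] [0.53328494 0.1855964  0.021     ] 12.802253387916041 [0.56707421 0.19264829 0.0205    ] 0.1403921614215527
d [ 0.008  -0.0032  0.2129] n 5.108941940227692 turn [0.03 0.04 0.15] t 2.15 tcp [0.5602 0.1878 0.2239] q [ 0.19  0.15  1.63 -0.    1.37  1.52]
```

```bash
python3 -m crank '[{"x":0.008,"y":-0.003,"z":0.04,"ax":0,"ay":0,"az":0.7,"gripper":0.6},{"x":0.008,"y":-0.003,"z":0.08,"ax":0,"ay":0,"az":0.7,"gripper":0.6},{"x":0.008,"y":-0.003,"z":0.12,"ax":0,"ay":0,"az":0.7,"gripper":0.6},{"x":0.008,"y":-0.003,"z":0.16,"ax":0,"ay":0,"az":0.7,"gripper":0.6},{"x":0.008,"y":-0.003,"z":0.185,"ax":0,"ay":0,"az":0.7,"gripper":0.6}]'
python3 -m crank '[{"x":0,"y":0,"z":0.0,"ax":0,"ay":0,"az":0,"gripper":0.6},{"x":0,"y":0,"z":0.0,"ax":0,"ay":0,"az":0,"gripper":0.6}]'
python3 -c "
from h import *
go(.567,.193,.007,12.8)"
```

```text
time_s: 2.57
tool_pos: [0.5654, 0.1909, 0.0357]
orientation: [[0.975, 0.224, -0.004], [0.224, -0.975, -0.001], [-0.004, 0.0, -1.0]]
wrist_force: [-1.0, -0.3, -0.5]
grip_width: 0.0512
gripper_force: 0.0
time_s: 2.73
tool_pos: [0.5666, 0.1917, 0.0386]
orientation: [[0.975, 0.224, -0.003], [0.224, -0.975, -0.001], [-0.003, 0.0, -1.0]]
wrist_force: [0.2, -0.1, 0.2]
grip_width: 0.0513
gripper_force: 0.0
d [ 0.0007 -0.0012  0.0316] n 0.7584010640209897 turn [0.01 0.15 0.14] t 2.7333 tcp [0.5666 0.1917 0.0386] q [ 0.19  0.37  1.73 -0.    1.04  1.54]
```

```bash
python3 -m crank '[{"x":0,"y":-0.001,"z":0.02,"ax":0,"ay":0,"az":0,"gripper":0.6},{"x":0,"y":-0.001,"z":0.031,"ax":0,"ay":0,"az":0,"gripper":0.6},{"x":0,"y":-0.001,"z":0.031,"ax":0,"ay":0,"az":0,"gripper":0.6},{"x":0,"y":-0.001,"z":0.031,"ax":0,"ay":0,"az":0,"gripper":0},{"x":0,"y":-0.001,"z":0.031,"ax":0,"ay":0,"az":0,"gripper":0}]' 80
python3 -m crank '[{"x":0,"y":0,"z":0,"ax":0,"ay":0,"az":0,"gripper":0},{"x":0,"y":0,"z":0,"ax":0,"ay":0,"az":0,"gripper":0},{"x":0,"y":0,"z":0,"ax":0,"ay":0,"az":0,"gripper":0}]'
```

```text
time_s: 3.15
tool_pos: [0.5685, 0.1944, 0.0098]
orientation: [[0.974, 0.226, 0.002], [0.226, -0.974, 0.0], [0.002, 0.0, -1.0]]
wrist_force: [0.3, 0.7, 0.8]
grip_width: 0.0279
gripper_force: 0.0
time_s: 3.4
tool_pos: [0.5688, 0.1946, 0.0101]
orientation: [[0.974, 0.226, 0.003], [0.226, -0.974, 0.0], [0.003, 0.0, -1.0]]
wrist_force: [-1.4, -0.9, 6.9]
grip_width: 0.0155
gripper_force: 80.8
```

```bash
python3 -m crank '[{"x":0,"y":0,"z":-0.04,"ax":0,"ay":0,"az":0,"gripper":0},{"x":0,"y":0,"z":-0.08,"ax":0,"ay":0,"az":0,"gripper":0},{"x":0,"y":0,"z":-0.12,"ax":0,"ay":0,"az":0,"gripper":0},{"x":0,"y":0,"z":-0.16,"ax":0,"ay":0,"az":0,"gripper":0},{"x":0,"y":0,"z":-0.19,"ax":0,"ay":0,"az":0,"gripper":0}]'
python3 -c "
from h import *
go(.40,-.19,.2,0.7)"
```

```text
time_s: 3.82
tool_pos: [0.5683, 0.1946, 0.2027]
orientation: [[0.974, 0.226, 0.004], [0.226, -0.974, 0.001], [0.005, 0.0, -1.0]]
wrist_force: [2.0, 0.3, -0.4]
grip_width: 0.0159
gripper_force: 80.0
d [-0.2509  0.3366  0.0016] n 10.067979745048026 turn [-0.02 -0.26 12.36] t 3.8167 tcp [0.5683 0.1946 0.2027] q [0.2  0.18 1.63 0.   1.33 1.54]
```

```bash
python3 -m crank '[{"x":-0.025,"y":0.03,"z":0,"ax":0,"ay":0,"az":2,"gripper":0},{"x":-0.05,"y":0.066,"z":0,"ax":0,"ay":0,"az":4,"gripper":0},{"x":-0.075,"y":0.1,"z":0,"ax":0,"ay":0,"az":6,"gripper":0},{"x":-0.1,"y":0.133,"z":0,"ax":0,"ay":0,"az":8,"gripper":0},{"x":-0.125,"y":0.166,"z":0,"ax":0,"ay":0,"az":10,"gripper":0}]' >/dev/null
python3 - <<'E'
from h import *
go(.40,-.19,.2,0.7)
E
```

```text
d [-0.0931  0.1905 -0.0014] n 5.084956916123782 turn [ 0.02 -0.07  2.31] t 4.2333 tcp [0.483  0.0051 0.1986] q [-0.15 -0.1   1.92 -0.    1.32  1.37]
```

```bash
python3 -m crank '[{"x":-0.02,"y":0.036,"z":0,"ax":0,"ay":0,"az":2.3,"gripper":0},{"x":-0.04,"y":0.072,"z":0,"ax":0,"ay":0,"az":2.3,"gripper":0},{"x":-0.06,"y":0.108,"z":0,"ax":0,"ay":0,"az":2.3,"gripper":0},{"x":-0.078,"y":0.144,"z":0,"ax":0,"ay":0,"az":2.3,"gripper":0},{"x":-0.093,"y":0.18,"z":0,"ax":0,"ay":0,"az":2.3,"gripper":0}]' >/dev/null
python3 -m crank '[{"x":0,"y":0.005,"z":0,"ax":0,"ay":0,"az":0,"gripper":0},{"x":0,"y":0.005,"z":0.015,"ax":0,"ay":0,"az":0,"gripper":0},{"x":0,"y":0.005,"z":0.015,"ax":0,"ay":0,"az":0,"gripper":0}]'
python3 - <<'E'
from h import *
from workcell import optics
go(.41,-.191,.1575,0.7)
for n in ["wrist","side","top"]:
    d=optics.read_camera(n);np.savez(f"pics/{n}2.npz",**d)
    if n=="wrist": cv2.imwrite("pics/w2.png",d["color"][:,:,::-1])
s=load("side2")["color"][110:230,300:430,::-1]
cv2.imwrite("pics/s2.png",cv2.resize(s,None,fx=4.5,fy=4.5,interpolation=cv2.INTER_CUBIC))
E
```

```text
time_s: 4.9
tool_pos: [0.3995, -0.1834, 0.1815]
orientation: [[1.0, 0.011, -0.002], [0.011, -1.0, 0.001], [-0.002, -0.001, -1.0]]
wrist_force: [-0.6, 0.4, -0.4]
grip_width: 0.0159
gripper_force: 80.0
d [0.0105 0.0077 0.024 ] n 0.6551676482319235 turn [-0.08  0.1  -0.09] t 4.9 tcp [ 0.3995 -0.1834  0.1815] q [-0.61 -0.19  2.04  0.    1.3   0.95]
```

View pics/w2.png

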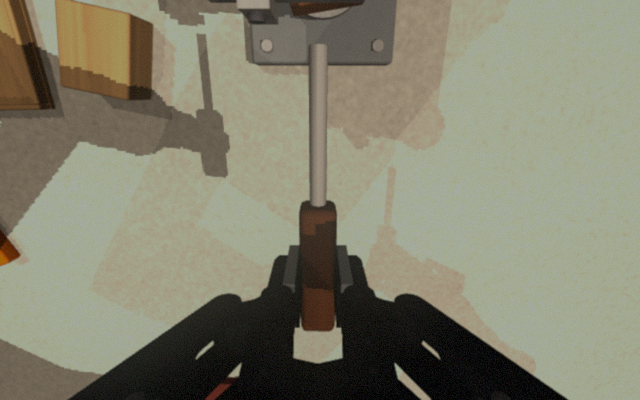

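View pics/s2.png

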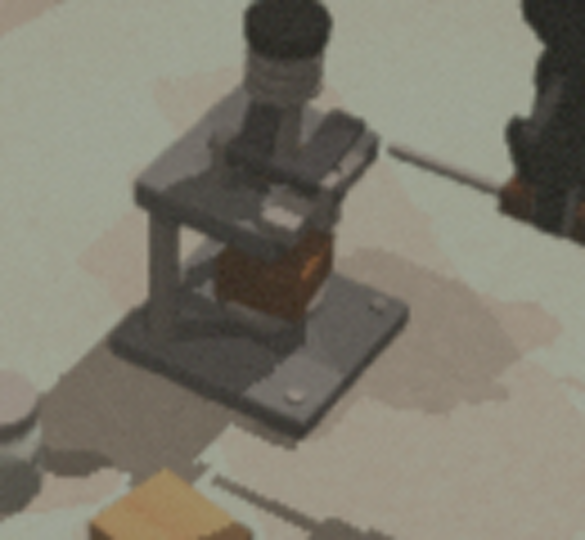

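The wrist view shows the rod straight in the grip, with its tip at (318,45). In the side crop the tip is at about (392,149), in front of the press and level with the tail.

```bash
cat >> h.py <<'E'
def tri(d1,p1,d2,p2):
    M=[d["camera_matrix"]@np.c_[d["R"],d["t"]] for d in (d1,d2)]
    X=cv2.triangulatePoints(M[0],M[1],np.array(p1,float),np.array(p2,float)).ravel();X=X[:3]/X[3]
    print("tri",X.round(4),"reproj",proj(d1,X).round(1),proj(d2,X).round(1));return X
E
python3 - <<'E'
from h import *
w=load("wrist2");s=load("side2");t=load("top2")
X=tri(w,(318,45),s,(387.3,143.2))
# rod depth along shaft and handle from wrist cam
P=cloud(w)
for v in (50,80,120,160,195,220): print(v,np.nanmedian(P[v-2:v+3,314:323],axis=(0,1)).round(4))
tp=t["color"]
# press points: predicted in side view
o=np.array([.574,-.1855,0]);a=np.radians(.7);Rz=np.array([[np.cos(a),-np.sin(a),0],[np.sin(a),np.cos(a),0],[0,0,1]])
for n,p in dict(cap=(0,0,242),tailtipF=(-46,32-50*.966,165+50*.259),tailtipB=(-24,32-50*.966,165+50*.259),tail=(-35,-2,170),ledge=(-46,-20,152),ledgeB=(-24,-20,152),armcorner=(-35,60,140),base=(-65,65,18)).items():
    X=o+Rz@(np.array(p)/1000); q=proj(s,X)[0]; print(n,X.round(4),"crop",((q-[300,110])*4.5).round(0))
E
```

```text
tri [ 0.5017 -0.1834  0.1817] reproj [[318.3  45.6]] [[387.3 143.2]]
50 [ 0.4991 -0.1833  0.1888]
80 [ 0.4879 -0.1835  0.1887]
120 [ 0.4717 -0.1837  0.189 ]
160 [ 0.4543 -0.1839  0.1891]
195 [ 0.4376 -0.184   0.1891]
220 [ 0.4272 -0.1842  0.1944]
cap [ 0.574  -0.1855  0.242 ] crop [289.  12.]
tailtipF [ 0.5282 -0.2024  0.178 ] crop [368. 121.]
tailtipB [ 0.5502 -0.2021  0.178 ] crop [334. 108.]
tail [ 0.539  -0.1879  0.17  ] crop [337. 139.]
ledge [ 0.5282 -0.2061  0.152 ] crop [367. 155.]
ledgeB [ 0.5502 -0.2058  0.152 ] crop [334. 141.]
armcorner [ 0.5383 -0.1259  0.14  ] crop [277. 238.]
base [ 0.5082 -0.1213  0.018 ] crop [305. 421.]
```

```bash
python3 -m crank '[{"x":0,"y":0.004,"z":0.012,"ax":0,"ay":0,"az":0,"gripper":0},{"x":0,"y":0.007,"z":0.022,"ax":0,"ay":0,"az":0,"gripper":0},{"x":0,"y":0.007,"z":0.022,"ax":0,"ay":0,"az":0,"gripper":0},{"x":0,"y":0.007,"z":0.022,"ax":0,"ay":0,"az":0,"gripper":0}]'
python3 - <<'E'
from h import *
go(.4415,-.191,.1575,0.7)
E
```

```text
time_s: 5.38
tool_pos: [0.4005, -0.1896, 0.1605]
orientation: [[1.0, 0.014, -0.001], [0.014, -1.0, 0.001], [-0.001, -0.001, -1.0]]
wrist_force: [0.8, -0.1, -0.9]
grip_width: 0.0157
gripper_force: 80.0
d [0.041  0.0019 0.003 ] n 0.9869474499007892 turn [-0.06  0.08  0.09] t 5.3833 tcp [ 0.4005 -0.1896  0.1605] q [-0.62 -0.16  2.05  0.    1.25  0.94]
```

```bash
python3 -m crank '[{"x":0.006,"y":0.002,"z":0.0025,"ax":0,"ay":0,"az":0,"gripper":0},{"x":0.018,"y":0.002,"z":0.0025,"ax":0,"ay":0,"az":0,"gripper":0},{"x":0.03,"y":0.002,"z":0.0025,"ax":0,"ay":0,"az":0,"gripper":0},{"x":0.041,"y":0.002,"z":0.0025,"ax":0,"ay":0,"az":0,"gripper":0},{"x":0.041,"y":0.002,"z":0.0025,"ax":0,"ay":0,"az":0,"gripper":0}]'
python3 - <<'E'
from h import *
from workcell import optics
go(.4415,-.191,.1575,0.7)
d=optics.read_camera("side");np.savez("pics/side3.npz",**d)
s=d["color"][110:180,320:430,::-1]
cv2.imwrite("pics/s3.png",cv2.resize(s,None,fx=6,fy=6,interpolation=cv2.INTER_CUBIC))
E
```

```text
time_s: 5.8
tool_pos: [0.444, -0.192, 0.1593]
orientation: [[1.0, 0.014, 0.002], [0.014, -1.0, -0.001], [0.002, 0.001, -1.0]]
wrist_force: [0.6, 0.7, -0.3]
grip_width: 0.0159
gripper_force: 80.0
d [-0.0025 -0.0011  0.0018] n 0.07800922125364905 turn [ 0.05 -0.12  0.09] t 5.8 tcp [ 0.444  -0.192   0.1593] q [-0.57 -0.06  1.96  0.    1.24  0.99]
```

View pics/s3.png

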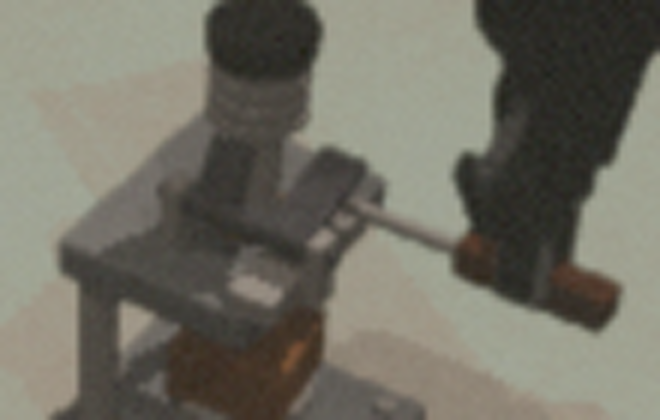

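The rod shaft passes under the tail at about (355,205), with no contact yet. Next I lift it along an arc about the pivot.

```bash
python3 -m crank '[{"x":0,"y":0,"z":-0.005,"ax":0,"ay":0,"az":0,"gripper":0},{"x":0,"y":-0.0005,"z":-0.009,"ax":0,"ay":0,"az":0,"gripper":0},{"x":0,"y":-0.0015,"z":-0.013,"ax":0,"ay":0,"az":0,"gripper":0},{"x":0,"y":-0.003,"z":-0.0175,"ax":0,"ay":0,"az":0,"gripper":0},{"x":0,"y":-0.005,"z":-0.021,"ax":0,"ay":0,"az":0,"gripper":0}]'
python3 - <<'E'
from h import *
from workcell import optics
go(.444,-.192+.0112,.1593+.0293,0.7)
d=optics.read_camera("side");np.savez("pics/side4.npz",**d)
s=d["color"][110:180,320:430,::-1]
cv2.imwrite("pics/s4.png",cv2.resize(s,None,fx=6,fy=6,interpolation=cv2.INTER_CUBIC))
E
```

```text
time_s: 6.27
tool_pos: [0.4417, -0.1869, 0.1804]
orientation: [[1.0, 0.013, 0.001], [0.013, -1.0, -0.001], [0.001, 0.001, -1.0]]
wrist_force: [0.8, -0.7, -0.5]
grip_width: 0.0158
gripper_force: 79.9
d [ 0.0024 -0.0061 -0.0082] n 0.25206779482493413 turn [ 0.03 -0.04  0.03] t 6.2667 tcp [ 0.4417 -0.1869  0.1804] q [-0.56 -0.09  1.95 -0.    1.28  0.99]
```

View pics/s4.png

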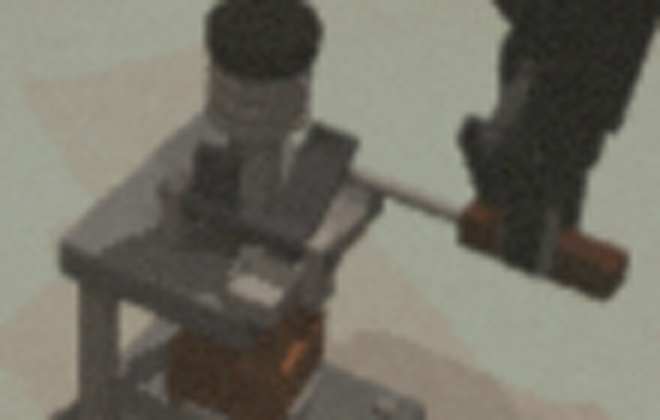

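The tail is now raised (about (320,160) in the crop). I continue over the top.

```bash
python3 -m crank '[{"x":0,"y":-0.0025,"z":-0.004,"ax":0,"ay":0,"az":0,"gripper":0},{"x":0,"y":-0.006,"z":-0.008,"ax":0,"ay":0,"az":0,"gripper":0},{"x":0,"y":-0.0095,"z":-0.011,"ax":0,"ay":0,"az":0,"gripper":0},{"x":0,"y":-0.014,"z":-0.014,"ax":0,"ay":0,"az":0,"gripper":0},{"x":0,"y":-0.0175,"z":-0.016,"ax":0,"ay":0,"az":0,"gripper":0}]'
python3 -m crank '[{"x":0,"y":-0.0045,"z":-0.0015,"ax":0,"ay":0,"az":0,"gripper":0},{"x":0,"y":-0.009,"z":-0.0025,"ax":0,"ay":0,"az":0,"gripper":0},{"x":0,"y":-0.012,"z":-0.003,"ax":0,"ay":0,"az":0,"gripper":0},{"x":0,"y":-0.012,"z":-0.003,"ax":0,"ay":0,"az":0,"gripper":0},{"x":0,"y":-0.012,"z":-0.003,"ax":0,"ay":0,"az":0,"gripper":0}]'
python3 - <<'E'
from h import *
from workcell import optics
d=optics.read_camera("side");np.savez("pics/side5.npz",**d)
s=d["color"][110:180,320:430,::-1]
cv2.imwrite("pics/s5.png",cv2.resize(s,None,fx=6,fy=6,interpolation=cv2.INTER_CUBIC))
E
```

```text
time_s: 6.73
tool_pos: [0.4416, -0.1688, 0.196]
orientation: [[1.0, 0.013, 0.0], [0.013, -1.0, -0.0], [0.0, 0.0, -1.0]]
wrist_force: [1.3, -0.6, -0.3]
grip_width: 0.0158
gripper_force: 80.0
time_s: 7.15
tool_pos: [0.4413, -0.1571, 0.1984]
orientation: [[1.0, 0.014, -0.0], [0.014, -1.0, -0.0], [-0.0, 0.0, -1.0]]
wrist_force: [0.1, -0.5, 0.4]
grip_width: 0.0156
gripper_force: 80.0
```

View pics/s5.png

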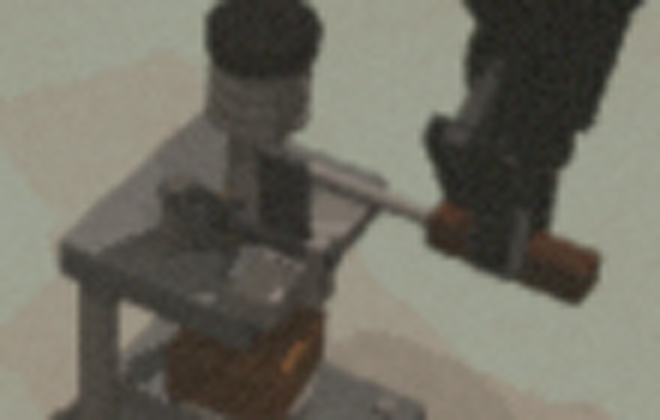

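The tail stands about upright at (285,200), leaning on the rod. I push it a bit further and check by depth from now on, as the picture budget is used up.

```bash
python3 -m crank '[{"x":0,"y":-0.004,"z":0,"ax":0,"ay":0,"az":0,"gripper":0},{"x":0,"y":-0.008,"z":0,"ax":0,"ay":0,"az":0,"gripper":0},{"x":0,"y":-0.011,"z":0,"ax":0,"ay":0,"az":0,"gripper":0},{"x":0,"y":-0.011,"z":0,"ax":0,"ay":0,"az":0,"gripper":0},{"x":0,"y":-0.011,"z":0,"ax":0,"ay":0,"az":0,"gripper":0}]'
cat >> h.py <<'E'
def pawl():
    from workcell import optics
    for n in ("top","side"):
        d=optics.read_camera(n);P=cloud(d).reshape(-1,3)
        with np.errstate(all="ignore"):
            m=(abs(P[:,0]-.539)<.009)&(P[:,2]>.157)&(P[:,2]<.235)&(P[:,1]>-.23)&(P[:,1]<-.08)
        Q=P[m];b=np.floor((Q[:,1]+.23)/.008).astype(int)
        print(n,[(round(-.226+.008*k,3),int(1000*np.median(Q[b==k,2])),int((b==k).sum())) for k in np.unique(b)])
E
python3 -c "
from h import *
pawl()"
```

```text
time_s: 7.62
tool_pos: [0.4412, -0.1461, 0.1985]
orientation: [[1.0, 0.014, -0.0], [0.014, -1.0, 0.0], [-0.0, -0.0, -1.0]]
wrist_force: [-1.2, -0.7, -0.4]
grip_width: 0.0157
gripper_force: 80.0
top [(np.float64(-0.162), 167, 7), (np.float64(-0.154), 171, 5), (np.float64(-0.146), 204, 27), (np.float64(-0.138), 191, 23), (np.float64(-0.13), 200, 24), (np.float64(-0.122), 204, 16)]
side [(np.float64(-0.154), 171, 7), (np.float64(-0.146), 168, 22), (np.float64(-0.138), 204, 14), (np.float64(-0.13), 184, 2), (np.float64(-0.122), 199, 6), (np.float64(-0.114), 199, 14)]
```

```bash
python3 -m crank '[{"x":-0.02,"y":0.004,"z":-0.003,"ax":0,"ay":0,"az":0,"gripper":0},{"x":-0.045,"y":0.004,"z":-0.006,"ax":0,"ay":0,"az":0,"gripper":0},{"x":-0.06,"y":0.0,"z":-0.006,"ax":0,"ay":0,"az":0,"gripper":0},{"x":-0.06,"y":-0.04,"z":-0.006,"ax":0,"ay":0,"az":0,"gripper":0},{"x":-0.06,"y":-0.08,"z":-0.006,"ax":0,"ay":0,"az":0,"gripper":0}]'
python3 -c "
from h import *
pawl();go(.5685,.1945,.2,13)"
```

```text
time_s: 8.13
tool_pos: [0.3795, -0.0681, 0.2047]
orientation: [[1.0, 0.006, 0.001], [0.006, -1.0, -0.0], [0.001, 0.0, -1.0]]
wrist_force: [1.2, 0.3, 0.7]
grip_width: 0.0157
gripper_force: 80.0
top [(np.float64(-0.162), 169, 7), (np.float64(-0.154), 171, 22), (np.float64(-0.146), 174, 22), (np.float64(-0.138), 182, 22), (np.float64(-0.13), 188, 24), (np.float64(-0.122), 195, 24), (np.float64(-0.114), 196, 16)]
side [(np.float64(-0.154), 170, 12), (np.float64(-0.146), 163, 9), (np.float64(-0.138), 178, 2), (np.float64(-0.13), 187, 2), (np.float64(-0.122), 188, 3), (np.float64(-0.114), 195, 17), (np.float64(-0.106), 196, 1)]
d [ 0.1932 -0.2543  0.0051] n 7.660466230233306 turn [ -0.11  -0.04 -12.  ] t 8.2333 tcp [ 0.3797 -0.0632  0.2045] q [-0.37 -0.38  2.14  0.    1.38  1.18]
```

Pawl tail lies thrown back (slope ~39° on the +y side). Now the rod goes back to the tray.

```bash
python3 -m crank '[{"x":0.024,"y":-0.03,"z":0,"ax":0,"ay":0,"az":-2.4,"gripper":0},{"x":0.048,"y":-0.063,"z":0,"ax":0,"ay":0,"az":-4.8,"gripper":0},{"x":0.072,"y":-0.095,"z":0,"ax":0,"ay":0,"az":-7.2,"gripper":0},{"x":0.096,"y":-0.127,"z":0,"ax":0,"ay":0,"az":-9.6,"gripper":0},{"x":0.12,"y":-0.159,"z":0,"ax":0,"ay":0,"az":-12,"gripper":0}]' >/dev/null
python3 -c "
from h import *
go(.5685,.1945,.2,13)"
```

```text
d [ 0.0896 -0.0818  0.0045] n 2.9113071479748096 turn [ 0.03 -0.04 -0.13] t 8.65 tcp [0.4993 0.0948 0.2045] q [ 0.03 -0.04  1.86 -0.    1.32  1.38]
```

```bash
python3 -m crank '[{"x":0.03,"y":-0.027,"z":0,"ax":0,"ay":0,"az":0,"gripper":0},{"x":0.06,"y":-0.054,"z":0,"ax":0,"ay":0,"az":0,"gripper":0},{"x":0.09,"y":-0.08,"z":0.02,"ax":0,"ay":0,"az":0,"gripper":0},{"x":0.09,"y":-0.08,"z":0.06,"ax":0,"ay":0,"az":0,"gripper":0},{"x":0.09,"y":-0.08,"z":0.1,"ax":0,"ay":0,"az":0,"gripper":0}]'
python3 -m crank '[{"x":0,"y":0,"z":0.03,"ax":0,"ay":0,"az":0,"gripper":0},{"x":0,"y":0,"z":0.055,"ax":0,"ay":0,"az":0,"gripper":0},{"x":0,"y":0,"z":0.075,"ax":0,"ay":0,"az":0,"gripper":0},{"x":0,"y":0,"z":0.075,"ax":0,"ay":0,"az":0,"gripper":0}]'
python3 -c "
from h import *
go(.5685,.1945,.0105,13)"
```

```text
time_s: 9.07
tool_pos: [0.5713, 0.1934, 0.1049]
orientation: [[0.975, 0.223, 0.005], [0.223, -0.975, 0.001], [0.006, 0.0, -1.0]]
wrist_force: [0.2, -0.8, -1.2]
grip_width: 0.0158
gripper_force: 80.0
time_s: 9.4
tool_pos: [0.5643, 0.19, 0.0238]
orientation: [[0.975, 0.221, -0.009], [0.221, -0.975, -0.002], [-0.009, -0.0, -1.0]]
wrist_force: [-0.8, -1.1, -1.6]
grip_width: 0.0156
gripper_force: 80.0
d [ 0.0052 -0.0034  0.0133] n 0.3513804168111673 turn [-0.    0.54 -0.25] t 9.4 tcp [0.5643 0.19   0.0238] q [ 0.19  0.39  1.74 -0.    1.02  1.54]
```

```bash
python3 -m crank '[{"x":0,"y":0,"z":0.005,"ax":0,"ay":0,"az":0,"gripper":0},{"x":0,"y":0,"z":0.01,"ax":0,"ay":0,"az":0,"gripper":0},{"x":0,"y":0,"z":0.013,"ax":0,"ay":0,"az":0,"gripper":0},{"x":0,"y":0,"z":0.013,"ax":0,"ay":0,"az":0,"gripper":0},{"x":0,"y":0,"z":0.013,"ax":0,"ay":0,"az":0,"gripper":0}]'
```

```text
time_s: 9.82
tool_pos: [0.569, 0.1914, 0.0176]
orientation: [[0.975, 0.221, 0.002], [0.221, -0.975, 0.0], [0.002, 0.0, -1.0]]
wrist_force: [0.6, -0.0, -0.2]
grip_width: 0.0157
gripper_force: 80.0
```

```bash
python3 -m crank '[{"x":0,"y":0,"z":0.003,"ax":0,"ay":0,"az":0,"gripper":0},{"x":0,"y":0,"z":0.005,"ax":0,"ay":0,"az":0,"gripper":0},{"x":0,"y":0,"z":0.006,"ax":0,"ay":0,"az":0,"gripper":0},{"x":0,"y":0,"z":0.006,"ax":0,"ay":0,"az":0,"gripper":0},{"x":0,"y":0,"z":0.006,"ax":0,"ay":0,"az":0,"gripper":0}]'
```

```text
time_s: 10.23
tool_pos: [0.5681, 0.1913, 0.0104]
orientation: [[0.975, 0.221, -0.0], [0.221, -0.975, -0.0], [-0.0, -0.0, -1.0]]
wrist_force: [-0.8, -0.6, -0.4]
grip_width: 0.0156
gripper_force: 80.0
```

```bash
python3 -m crank '[{"x":0,"y":0,"z":0,"ax":0,"ay":0,"az":0,"gripper":0.2},{"x":0,"y":0,"z":0,"ax":0,"ay":0,"az":0,"gripper":0.35},{"x":0,"y":0,"z":0,"ax":0,"ay":0,"az":0,"gripper":0.5},{"x":0,"y":0,"z":0,"ax":0,"ay":0,"az":0,"gripper":0.5},{"x":0,"y":0,"z":-0.01,"ax":0,"ay":0,"az":0,"gripper":0.5}]' 40
python3 -m crank '[{"x":0,"y":0,"z":-0.03,"ax":0,"ay":0,"az":0,"gripper":0.5},{"x":0,"y":0,"z":-0.07,"ax":0,"ay":0,"az":0,"gripper":0.5},{"x":0,"y":0,"z":-0.11,"ax":0,"ay":0,"az":0,"gripper":0.5},{"x":0,"y":0,"z":-0.15,"ax":0,"ay":0,"az":0,"gripper":0.5},{"x":0,"y":0,"z":-0.19,"ax":0,"ay":0,"az":0,"gripper":0.5}]'
python3 - <<'E'
from h import *
from workcell import optics
d=optics.read_camera("wrist");P=cloud(d)
hsum=d["color"].astype(int).sum(2)
m=(P[...,0]>.47)&(P[...,0]<.69)&(P[...,1]>.1)&(P[...,1]<.26)&(P[...,2]<.06)&(P[...,2]>.0095)
Q=P[m];k=(Q[:,0]<.69);r=cv2.minAreaRect(Q[:,:2].astype(np.float32));print(m.sum(),r,np.percentile(Q[:,2],[2,50,98]))
for a in np.arange(.52,.68,.02):
    g=Q[abs(Q[:,0]-a)<.01]
    if len(g): print(a.round(2),np.median(g,0).round(4),np.percentile(g[:,2],95).round(4))
go(.574,-.1855,.3,0.7)
E
```

```text
time_s: 10.65
tool_pos: [0.5665, 0.191, 0.0189]
orientation: [[0.975, 0.221, -0.004], [0.221, -0.975, -0.001], [-0.004, -0.0, -1.0]]
wrist_force: [0.1, -0.4, -0.4]
grip_width: 0.0428
gripper_force: 0.0
time_s: 11.07
tool_pos: [0.5679, 0.1913, 0.2134]
orientation: [[0.975, 0.221, 0.001], [0.221, -0.975, 0.0], [0.001, 0.0, -1.0]]
wrist_force: [1.6, -0.4, -0.3]
grip_width: 0.0426
gripper_force: 0.0
1504 ((0.5609540939331055, 0.18223892152309418), (0.2206096351146698, 0.041867565363645554), 25.350461959838867) [0.0140282  0.02192985 0.02422505]
0.54 [0.5414 0.1853 0.0226] 0.0239
0.56 [0.5602 0.189  0.0227] 0.0241
0.58 [0.5802 0.1936 0.0228] 0.0242
0.6 [0.5978 0.1978 0.0218] 0.0238
0.62 [0.6201 0.2025 0.017 ] 0.0187
0.64 [0.6401 0.2072 0.017 ] 0.0187
0.66 [0.6589 0.2114 0.0172] 0.019
d [-0.0808  0.3688 -0.0774] n 9.242992747023811 turn [-0.07 -0.84 12.06] t 11.1167 tcp [0.5724 0.1923 0.2237] q [0.19 0.16 1.61 0.   1.36 1.54]
```

The rod lies flat in the tray (handle top at 23 mm, shaft top at 18 mm, all inside). Next is the press head.

```bash
python3 -m crank '[{"x":-0.009,"y":0.037,"z":-0.02,"ax":0,"ay":0,"az":2,"gripper":0},{"x":-0.018,"y":0.074,"z":-0.04,"ax":0,"ay":0,"az":4,"gripper":0},{"x":-0.027,"y":0.11,"z":-0.06,"ax":0,"ay":0,"az":6,"gripper":0},{"x":-0.036,"y":0.15,"z":-0.07,"ax":0,"ay":0,"az":8,"gripper":0},{"x":-0.045,"y":0.186,"z":-0.08,"ax":0,"ay":0,"az":10,"gripper":0}]' >/dev/null
python3 - <<'E'
from h import *
go(.574,-.1855,.3,0.7)
for n in("side0","side5"):
    d=load(n);P=cloud(d);c=d["color"].astype(int)
    m=(abs(P[...,0]-.574)<.04)&(abs(P[...,1]+.1855)<.04)&(P[...,2]>.03)&(P[...,2]<.1)&(c[...,0]-c[...,2]>25)
    Q=P[m];print(n,len(Q),Q.min(0).round(3),Q.max(0).round(4),np.percentile(Q[:,2],[2,10,50,90,98]).round(4))
E
```

```text
d [-1.000e-04  1.846e-01 -7.200e-03] n 4.43130583379279 turn [ 0.03 -0.16  2.  ] t 11.5333 tcp [ 0.5654 -0.0011  0.2927] q [-0.14  0.04  1.61  0.    1.49  1.38]
side0 129 [ 0.541 -0.212  0.05 ] [ 0.5913 -0.1524  0.0838] [0.0533 0.0596 0.0744 0.0803 0.0816]
side5 119 [ 0.541 -0.21   0.055] [ 0.5924 -0.152   0.0826] [0.0563 0.0608 0.0748 0.08   0.0821]
```

```bash
python3 -m crank '[{"x":0,"y":0.04,"z":-0.005,"ax":0,"ay":0,"az":2,"gripper":0},{"x":0,"y":0.08,"z":-0.005,"ax":0,"ay":0,"az":2,"gripper":0},{"x":0,"y":0.12,"z":-0.005,"ax":0,"ay":0,"az":2,"gripper":0},{"x":0,"y":0.155,"z":-0.005,"ax":0,"ay":0,"az":2,"gripper":0},{"x":0,"y":0.183,"z":-0.005,"ax":0,"ay":0,"az":2,"gripper":0}]' >/dev/null
python3 -m crank '[{"x":0,"y":0,"z":0,"ax":0,"ay":0,"az":0,"gripper":0},{"x":0,"y":0,"z":0,"ax":0,"ay":0,"az":0,"gripper":0},{"x":0,"y":0,"z":0,"ax":0,"ay":0,"az":0,"gripper":0},{"x":0,"y":0,"z":0,"ax":0,"ay":0,"az":0,"gripper":0}]'
python3 - <<'E'
from h import *
go(.574,-.1855,.25,0.7);pawl()
E
```

```text
time_s: 12.28
tool_pos: [0.5742, -0.1812, 0.2957]
orientation: [[1.0, 0.014, 0.0], [0.014, -1.0, 0.0], [0.0, -0.0, -1.0]]
wrist_force: [-0.5, 0.5, -0.1]
grip_width: 0.0001
gripper_force: 0.0
d [-0.0003  0.0043  0.0457] n 1.1002917110368713 turn [-0.02 -0.02  0.12] t 12.2833 tcp [ 0.5742 -0.1812  0.2957] q [-0.44  0.13  1.51  0.    1.5   1.12]
top [(np.float64(-0.162), 170, 6), (np.float64(-0.154), 171, 22), (np.float64(-0.146), 175, 21), (np.float64(-0.138), 182, 22), (np.float64(-0.13), 188, 24), (np.float64(-0.122), 195, 24), (np.float64(-0.114), 196, 16)]
side [(np.float64(-0.154), 170, 10), (np.float64(-0.146), 162, 8), (np.float64(-0.138), 180, 1), (np.float64(-0.13), 186, 2), (np.float64(-0.122), 191, 4), (np.float64(-0.114), 196, 17)]
```

```bash
python3 -m crank '[{"x":0,"y":0.004,"z":0.02,"ax":0,"ay":0,"az":0,"gripper":0},{"x":0,"y":0.004,"z":0.035,"ax":0,"ay":0,"az":0,"gripper":0},{"x":0,"y":0.004,"z":0.042,"ax":0,"ay":0,"az":0,"gripper":0},{"x":0,"y":0.004,"z":0.045,"ax":0,"ay":0,"az":0,"gripper":0},{"x":0,"y":0.004,"z":0.045,"ax":0,"ay":0,"az":0,"gripper":0}]'
python3 -m crank '[{"x":0,"y":0,"z":0.002,"ax":0,"ay":0,"az":0,"gripper":0},{"x":0,"y":0,"z":0.004,"ax":0,"ay":0,"az":0,"gripper":0},{"x":0,"y":0,"z":0.006,"ax":0,"ay":0,"az":0,"gripper":0},{"x":0,"y":0,"z":0.008,"ax":0,"ay":0,"az":0,"gripper":0},{"x":0,"y":0,"z":0.01,"ax":0,"ay":0,"az":0,"gripper":0}]'
python3 -m crank '[{"x":0,"y":0,"z":0.001,"ax":0,"ay":0,"az":0,"gripper":0},{"x":0,"y":0,"z":0.002,"ax":0,"ay":0,"az":0,"gripper":0},{"x":0,"y":0,"z":0.003,"ax":0,"ay":0,"az":0,"gripper":0},{"x":0,"y":0,"z":0.004,"ax":0,"ay":0,"az":0,"gripper":0},{"x":0,"y":0,"z":0.005,"ax":0,"ay":0,"az":0,"gripper":0}]'
```

```text
time_s: 12.8
tool_pos: [0.574, -0.1856, 0.2498]
orientation: [[1.0, 0.014, -0.001], [0.014, -1.0, 0.001], [-0.001, -0.001, -1.0]]
wrist_force: [-0.4, -0.2, 0.9]
grip_width: 0.0001
gripper_force: 0.0
time_s: 13.22
tool_pos: [0.5744, -0.1866, 0.241]
orientation: [[1.0, 0.013, 0.001], [0.013, -1.0, -0.0], [0.001, 0.0, -1.0]]
wrist_force: [-1.8, 1.0, 5.7]
grip_width: -0.0001
gripper_force: 2.8
time_s: 13.63
tool_pos: [0.5744, -0.1865, 0.2365]
orientation: [[1.0, 0.013, 0.001], [0.013, -1.0, -0.0], [0.001, 0.0, -1.0]]
wrist_force: [-1.8, 1.2, 5.6]
grip_width: -0.0002
gripper_force: 2.8
```

```bash
python3 -m crank '[{"x":0,"y":0,"z":0.002,"ax":0,"ay":0,"az":0,"gripper":0},{"x":0,"y":0,"z":0.004,"ax":0,"ay":0,"az":0,"gripper":0},{"x":0,"y":0,"z":0.006,"ax":0,"ay":0,"az":0,"gripper":0},{"x":0,"y":0,"z":0.008,"ax":0,"ay":0,"az":0,"gripper":0},{"x":0,"y":0,"z":0.01,"ax":0,"ay":0,"az":0,"gripper":0}]'
python3 -m crank '[{"x":0,"y":0,"z":0.001,"ax":0,"ay":0,"az":0,"gripper":0},{"x":0,"y":0,"z":0.002,"ax":0,"ay":0,"az":0,"gripper":0},{"x":0,"y":0,"z":0.003,"ax":0,"ay":0,"az":0,"gripper":0},{"x":0,"y":0,"z":0.004,"ax":0,"ay":0,"az":0,"gripper":0}]'
python3 -m crank '[{"x":0,"y":0,"z":0.001,"ax":0,"ay":0,"az":0,"gripper":0},{"x":0,"y":0,"z":0.0015,"ax":0,"ay":0,"az":0,"gripper":0},{"x":0,"y":0,"z":0.002,"ax":0,"ay":0,"az":0,"gripper":0}]'
```

```text
time_s: 14.05
tool_pos: [0.5744, -0.1865, 0.2265]
orientation: [[1.0, 0.013, 0.001], [0.013, -1.0, -0.0], [0.001, 0.0, -1.0]]
wrist_force: [-1.5, 0.7, 6.3]
grip_width: -0.0
gripper_force: 2.9
time_s: 14.38
tool_pos: [0.5744, -0.1866, 0.2225]
orientation: [[1.0, 0.013, 0.001], [0.013, -1.0, -0.0], [0.001, 0.001, -1.0]]
wrist_force: [-2.1, -0.0, 5.4]
grip_width: -0.0001
gripper_force: 2.8
time_s: 14.63
tool_pos: [0.5744, -0.1865, 0.2204]
orientation: [[1.0, 0.013, 0.001], [0.013, -1.0, -0.0], [0.001, 0.0, -1.0]]
wrist_force: [-1.5, 0.3, 5.5]
grip_width: 0.0002
gripper_force: 2.7
```

```bash
cat > ok.py <<'E'
import sys
from workcell import r
s=r.observe();f=s["wrist_force"][2];print(round(s["tool_pos"][2],4),round(f,1));sys.exit(f>float(sys.argv[1]))
E
python3 -m crank '[{"x":0,"y":0,"z":0.0005,"ax":0,"ay":0,"az":0,"gripper":0},{"x":0,"y":0,"z":0.001,"ax":0,"ay":0,"az":0,"gripper":0}]' >/dev/null; python3 ok.py 8 && python3 -m crank '[{"x":0,"y":0,"z":0.0005,"ax":0,"ay":0,"az":0,"gripper":0},{"x":0,"y":0,"z":0.001,"ax":0,"ay":0,"az":0,"gripper":0}]' >/dev/null; python3 ok.py 8 && python3 -m crank '[{"x":0,"y":0,"z":0.0005,"ax":0,"ay":0,"az":0,"gripper":0}]' >/dev/null; python3 ok.py 8 && python3 -m crank '[{"x":0,"y":0,"z":0.0005,"ax":0,"ay":0,"az":0,"gripper":0}]' >/dev/null; python3 ok.py 8 && python3 -m crank '[{"x":0,"y":0,"z":0.0005,"ax":0,"ay":0,"az":0,"gripper":0}]' >/dev/null; python3 ok.py 8 && python3 -m crank '[{"x":0,"y":0,"z":0.0005,"ax":0,"ay":0,"az":0,"gripper":0}]' >/dev/null; python3 ok.py 8
```

```text
0.2195 5.3
0.2195 5.3
0.2195 5.3
0.2195 5.3
0.2195 5.3
0.2195 5.3False
False
False
False
False
False
```

```bash
sed -i 's/sys.exit(f>float(sys.argv\[1\]))/sys.exit(int(f>float(sys.argv[1])))/' ok.py
python3 -m crank '[{"x":0,"y":0,"z":0.0005,"ax":0,"ay":0,"az":0,"gripper":0}]' >/dev/null; python3 ok.py 8 && python3 -m crank '[{"x":0,"y":0,"z":0.0005,"ax":0,"ay":0,"az":0,"gripper":0}]' >/dev/null && python3 ok.py 8 && python3 -m crank '[{"x":0,"y":0,"z":0.0005,"ax":0,"ay":0,"az":0,"gripper":0}]' >/dev/null && python3 ok.py 8 && python3 -m crank '[{"x":0,"y":0,"z":0.0005,"ax":0,"ay":0,"az":0,"gripper":0}]' >/dev/null && python3 ok.py 8 && python3 -m crank '[{"x":0,"y":0,"z":0.0005,"ax":0,"ay":0,"az":0,"gripper":0}]' >/dev/null && python3 ok.py 8 && python3 -m crank '[{"x":0,"y":0,"z":0.0005,"ax":0,"ay":0,"az":0,"gripper":0}]' >/dev/null && python3 ok.py 8 && python3 -m crank '[{"x":0,"y":0,"z":0.0005,"ax":0,"ay":0,"az":0,"gripper":0}]' >/dev/null && python3 ok.py 8 && python3 -m crank '[{"x":0,"y":0,"z":0.0005,"ax":0,"ay":0,"az":0,"gripper":0}]' >/dev/null && python3 ok.py 8 && python3 -m crank '[{"x":0,"y":0,"z":0.0005,"ax":0,"ay":0,"az":0,"gripper":0}]' >/dev/null && python3 ok.py 8 && python3 -m crank '[{"x":0,"y":0,"z":0.0005,"ax":0,"ay":0,"az":0,"gripper":0}]' >/dev/null && python3 ok.py 8
```

```text
0.219 5.0
0.2185 4.8
0.218 5.3
0.2175 4.9
0.217 5.2
0.2164 5.5
0.216 5.4
0.2155 5.6
0.215 5.4
0.2145 4.6
```

```bash
python3 -m crank '[{"x":0,"y":0,"z":0.0005,"ax":0,"ay":0,"az":0,"gripper":0}]' >/dev/null; python3 ok.py 8 && python3 -m crank '[{"x":0,"y":0,"z":0.0005,"ax":0,"ay":0,"az":0,"gripper":0}]' >/dev/null && python3 ok.py 8 && python3 -m crank '[{"x":0,"y":0,"z":0.0005,"ax":0,"ay":0,"az":0,"gripper":0}]' >/dev/null && python3 ok.py 8 && python3 -m crank '[{"x":0,"y":0,"z":0.0005,"ax":0,"ay":0,"az":0,"gripper":0}]' >/dev/null && python3 ok.py 8 && python3 -m crank '[{"x":0,"y":0,"z":0.0005,"ax":0,"ay":0,"az":0,"gripper":0}]' >/dev/null && python3 ok.py 8 && python3 -m crank '[{"x":0,"y":0,"z":0.0005,"ax":0,"ay":0,"az":0,"gripper":0}]' >/dev/null && python3 ok.py 8 && python3 -m crank '[{"x":0,"y":0,"z":0.0005,"ax":0,"ay":0,"az":0,"gripper":0}]' >/dev/null && python3 ok.py 8 && python3 -m crank '[{"x":0,"y":0,"z":0.0005,"ax":0,"ay":0,"az":0,"gripper":0}]' >/dev/null && python3 ok.py 8 && python3 -m crank '[{"x":0,"y":0,"z":0.0005,"ax":0,"ay":0,"az":0,"gripper":0}]' >/dev/null && python3 ok.py 8 && python3 -m crank '[{"x":0,"y":0,"z":0.0005,"ax":0,"ay":0,"az":0,"gripper":0}]' >/dev/null && python3 ok.py 8
```

```text
0.214 6.2
0.2135 5.7
0.2133 9.2
```

```bash
python3 -m crank '[{"x":0,"y":0,"z":0,"ax":0,"ay":0,"az":0,"gripper":0}]' >/dev/null; python3 ok.py 16 && python3 -m crank '[{"x":0,"y":0,"z":0.0003,"ax":0,"ay":0,"az":0,"gripper":0}]' >/dev/null && python3 ok.py 16 && python3 -m crank '[{"x":0,"y":0,"z":0.0003,"ax":0,"ay":0,"az":0,"gripper":0}]' >/dev/null && python3 ok.py 16
```

```text
0.2133 6.5
0.2133 9.1
0.2133 11.6
```

```bash
python3 -m crank '[{"x":0,"y":0,"z":0.0003,"ax":0,"ay":0,"az":0,"gripper":0}]' >/dev/null; python3 ok.py 16 && python3 -m crank '[{"x":0,"y":0,"z":0.0003,"ax":0,"ay":0,"az":0,"gripper":0}]' >/dev/null && python3 ok.py 16; python3 -m crank '[{"x":0,"y":0,"z":0,"ax":0,"ay":0,"az":0,"gripper":0},{"x":0,"y":0,"z":0,"ax":0,"ay":0,"az":0,"gripper":0}]' >/dev/null;python3 ok.py 16
```

```text
0.2133 13.2
0.2133 14.5
0.2133 11.8
```

```bash
python3 -m crank '[{"x":0,"y":0,"z":0.0003,"ax":0,"ay":0,"az":0,"gripper":0},{"x":0,"y":0,"z":0.0006,"ax":0,"ay":0,"az":0,"gripper":0}]' >/dev/null; python3 ok.py 17 && python3 -m crank '[{"x":0,"y":0,"z":0.0003,"ax":0,"ay":0,"az":0,"gripper":0}]' >/dev/null && python3 ok.py 17;  python3 -m crank '[{"x":0,"y":0,"z":0,"ax":0,"ay":0,"az":0,"gripper":0},{"x":0,"y":0,"z":0,"ax":0,"ay":0,"az":0,"gripper":0}]' >/dev/null;python3 ok.py 16
```

```text
0.2132 15.7
0.2133 17.4
0.2133 14.9
```

```bash
python3 -m crank '[{"x":0,"y":0,"z":0.0003,"ax":0,"ay":0,"az":0,"gripper":0}]' >/dev/null; python3 ok.py 18 && python3 -m crank '[{"x":0,"y":0,"z":0.0002,"ax":0,"ay":0,"az":0,"gripper":0}]' >/dev/null && python3 ok.py 18;  python3 -m crank '[{"x":0,"y":0,"z":0,"ax":0,"ay":0,"az":0,"gripper":0},{"x":0,"y":0,"z":0,"ax":0,"ay":0,"az":0,"gripper":0}]' >/dev/null;python3 ok.py 16
```

```text
0.2132 18.4
0.2132 17.8
```

Holding at 17.8 N push minus about 5.4 N of sliding friction puts about 12.4 N on the block. Letting go.

```bash
python3 -m crank '[{"x":0,"y":0,"z":-0.001,"ax":0,"ay":0,"az":0,"gripper":0},{"x":0,"y":0,"z":-0.003,"ax":0,"ay":0,"az":0,"gripper":0},{"x":0,"y":0,"z":-0.01,"ax":0,"ay":0,"az":0,"gripper":0},{"x":0,"y":0,"z":-0.04,"ax":0,"ay":0,"az":0,"gripper":0},{"x":0,"y":0,"z":-0.08,"ax":0,"ay":0,"az":0,"gripper":0}]'
python3 -m crank '[{"x":-0.04,"y":0,"z":-0.02,"ax":0,"ay":0,"az":0,"gripper":0},{"x":-0.08,"y":0,"z":-0.02,"ax":0,"ay":0,"az":0,"gripper":0},{"x":-0.12,"y":0,"z":-0.02,"ax":0,"ay":0,"az":0,"gripper":0},{"x":-0.12,"y":0,"z":-0.02,"ax":0,"ay":0,"az":0,"gripper":0},{"x":-0.12,"y":0,"z":-0.02,"ax":0,"ay":0,"az":0,"gripper":0}]'
python3 - <<'E'
from h import *
from workcell import optics
pawl()
d=optics.read_camera("top");P=cloud(d);t=load("top0");P0=cloud(t)
m=(np.hypot(P[...,0]-.574,P[...,1]+.1855)<.02)&(P[...,2]>.19);print("cap",np.median(P[m],0))
# bystanders moved? colour difference in their zone (jar,pot,case,tray)
dd=abs(d["color"].astype(int)-t["color"]).sum(2);dz=abs(P[...,2]-P0[...,2])
for n,(a,b,c,e) in dict(pot=(112,140,343,370),jar=(147,170,343,366),case=(188,220,335,370),rod=(145,205,270,296)).items(): print(n,np.median(dd[a:b,c:e]),np.nanpercentile(dz[a:b,c:e],90))
E
```

```text
time_s: 17.55
tool_pos: [0.572, -0.1855, 0.2858]
orientation: [[1.0, 0.013, -0.008], [0.013, -1.0, 0.004], [-0.008, -0.004, -1.0]]
wrist_force: [1.1, 0.2, 0.1]
grip_width: 0.0002
gripper_force: 0.0
time_s: 17.97
tool_pos: [0.4526, -0.1879, 0.3098]
orientation: [[1.0, 0.011, 0.001], [0.011, -1.0, -0.0], [0.001, 0.0, -1.0]]
wrist_force: [0.7, -0.9, 0.1]
grip_width: 0.0003
gripper_force: 0.0
top [(np.float64(-0.186), 157, 1), (np.float64(-0.162), 169, 7), (np.float64(-0.154), 171, 21), (np.float64(-0.146), 175, 21), (np.float64(-0.138), 182, 23), (np.float64(-0.13), 188, 24), (np.float64(-0.122), 195, 24), (np.float64(-0.114), 196, 16)]
side [(np.float64(-0.154), 170, 14), (np.float64(-0.146), 163, 10), (np.float64(-0.138), 178, 3), (np.float64(-0.13), 185, 3), (np.float64(-0.122), 192, 1), (np.float64(-0.114), 196, 16), (np.float64(-0.106), 198, 1)]
cap [ 0.57428374 -0.18549307  0.21337154]
pot 31.0 0.004410317618212319
jar 37.0 0.0045504602699413645
case 43.0 0.004657709552131192
rod 62.0 0.006613078629893664
```

The pawl is still thrown back, the cap is at 213 mm with the foot on the block, and the bystanders haven't moved.

```bash
python3 -c "
from workcell import r
print(r.job_done())"
```

```text
the job is handed in; nothing more can be done
None
```

The job is handed in after about 18 s: the pawl is thrown back and stays there, the rod lies flat in the tray, the head was pressed onto the block with about 12 N (estimated as wrist push minus sliding friction) and let go, and the jar, pot and case look unmoved in the top view.

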